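# Seat the divider comb in a painted craft box

## Task

Pick up the plywood divider comb by its blue grip and lower it into the white craft box so that all five plates enter their own slots in the dark rails; feel for the slots gently, because nobody knows exactly where along the box the rails sit. Keep hold of it until the plates are well into their slots, press it down past the steel spring leaf until it is fully home on the box floor, and leave it seated and released. Never press down on the box with more than 25 N or the thin plates crack, and leave the jar, the glue bottle and the brush alone.

Things in the scene. Friction and masses are not known exactly. Their poses are not given: they have to be found in the camera images.
- comb: Loose divider comb, 0.12 to 0.22 kg: five parallel plywood plates (76 mm along x, 4 mm thick along y, 44 mm tall) at y = -60, -30, 0, 30, 60 mm under a pale spine (12 mm in x, 136 mm in y, 44 to 56 mm above the origin). Starts standing on its plates on the bench. Origin: centre of its underside, at the plates' lower edges; z up. The same when turned half round.
- comb_grip (a point): Point on the comb 74 mm above its origin, in the blue grip block on the middle of the spine: 12 mm along x, 60 mm along y, from 56 to 86 mm above the comb's origin. Grasp it across the comb's x.
- box: White open wooden box on a soft rubber pad (gives 1 mm per 8 N pressed down, 4 mm at most) in a plywood jig fixed to the bench: outside 98 mm along x, 196 mm along y; inside 82 x 180 mm; jig base 124 x 222 mm, 8 mm thick, with 20 mm tall corner stops. Origin: centre of the jig's underside on the bench, z up. Inner floor 14 mm, rim 58 mm above the origin. Dark slotted rails line both long walls.
- box_floor (a point): Centre of the box's inner floor, 14 mm above the box's origin. When fully home the comb's underside rests on this floor, its plates along the box's x, tops level with the rim.
- box_rails (a point): Middle of the box at rail-top height, 30 mm above the floor. Rails: 8.5 mm thick in x, 65 mm apart, five slots each, 6 mm wide, 30 mm pitch, open above and inwards, down to the floor; plate ends run in them (play 1 mm each way in y, 3 mm in x). The middle slots lie -11 to +11 mm along the box's y from here: differs each time, not measured. Rails stay put; off the slots plates rest on their tops.
- box_leaf_end (a point): Inner edge of the rim at the box's +y end. Just inside, on the rails' end, a 24 mm wide sprung steel leaf slopes 5 mm inwards on its way down from rail-top height. It rubs on the last plate and pushes the comb to -y with 7 to 10 N, so the last 15 mm down to the floor take a push of about 5 to 12 N and the comb does not drop home by itself.
- jar: Bystander: white paint jar, 60 mm wide, 75 mm tall, loose; origin at the centre of its underside.
- glue: Bystander: white glue bottle with a green cap, 52 mm wide, 160 mm tall, loose; origin at the centre of its underside.
- brush: Bystander: paint brush with an orange handle, 170 mm long, lying on the bench along its x axis, loose; origin under its middle.
Things that resemble listed ones, but are neither listed nor needed, are in the scene too. Of the things that look like the comb, the middle-sized one is meant.

How it is judged:
By the outcome, as a careful person would: the job done as asked, in the order asked, and still so for the second after the job is handed in, with the robot touching nothing.
It also fails if it takes over 67 s, if anything falls off the work surface, if the arm or the gripper's body presses on something with over 40 N, if the wrist force passes 120 N, or if a joint passes its speed limit or range.

## Robot

A 6-joint arm with a two-finger parallel gripper is mounted at the origin on the work surface. World frame = base frame: x ahead of the robot, y to its left, z up, the work surface at z = 0. Lengths are in m, angles in degrees, forces in N, time in s.
With the tool pointing down it reaches from about 0.35 to 0.875 m from the base axis. Payload 4.2 kg.
Tool frame: the origin (TCP) lies midway between the tips of the shut fingers; the grasp point (between the pads) lies 19 mm behind it (r.grasp_offset is the distance from the TCP to the grasp point, in m); z points along the fingers, y is the direction in which the jaws open and shut (so a half turn about z gives the same grasp; the last joint's range is limited). The gripper opens to 87 mm and grips with 3 to 60 N. Pads are 19 mm wide; open, the fingers measure 117 mm over their backs; the gripper's body (75 mm by 190 mm) begins 51 mm behind the grasp point.
Start: joints at [-60.183, 22.042, 0.453, 0, -68.411, -14.817], TCP at [0.162, -0.604, 0.223] pointing down, gripper open.
Joint ranges: [-179.83, 179.83], [-69.29, 118.12], [-61.27, 80.66], [-181.25, 117.63], [-171.15, -9.14], [-177.46, 177.46]. Speed limits (degrees/s): [159.86, 159.86, 180, 180, 180, 180].

## Interface

Orientations are given as a 3x3 rotation matrix whose columns are the frame's x, y, z axes.
In Python, from station import r gives the robot as it stands.
- The arm moves only by the shell command python3 -m crank 'ROWS'. ROWS is JSON, a list of rows, each a list of 3 entries, a list of its own where there are three numbers: the closure, from -1 (fully open) to 1 (shut), so that 0 is half open, then the shift along the tool's x, y, z as a fraction of full scale, then the turn, a rotation vector about the tool's x, y, z as a fraction of full scale. In form: [[fingers, [dx, dy, dz], [wx, wy, wz]], ...]. A call has 1 to 8 rows; each row shifts and turns the commanded pose from where the row before left it, along the tool's axes as they then stand; what a row does not reach is not made up. Full scale, the value 1, is 100 mm for a shift and 45 degrees for a turn. A row lasts 1/10 s, in which the tool goes at most 50 mm and 8.59 degrees, less where a joint would pass 70% of its speed; a pose out of reach is approached as far as the arm can. A call with a number of a shift or a turn outside -1 to 1 is refused whole. A call with a gripper value outside its range is refused whole. The fingers move at their own pace and stop on an object; the grip force is fixed at half the most. Time passes only in rows, so rows that do not move let the fingers close. It gives the time, the measured TCP pose, the force and the opening at its end, in the units of the state.
- r.sense(): the state, without advancing time (a new reading comes with each control period).
- r.capture(name): name is "side" or "top" or "wrist"; returns a dict with "img" (400x640x3 uint8, blue, green, red), "fx", "fy", "cx", "cy" (pixels), "R" (3x3) and "t" (3): a world point X has camera coordinates R X + t. Camera axes: x right, y down, z forward; pixel columns grow to the right and rows downward; lengths in m; the calibration is good to about 2 mm. A picture is of the moment at which its call begins. There is no depth.
- r.finish_job(): hands the job in, once; it reports no verdict.
The state is a dict: "time_s": time; "joints": joint angles; "joint_velocities": joint speeds; "effort": joint torques, N m; "tcp_pos": TCP position; "ee_rot": TCP orientation; "wrist_force": force on the tool from outside, world axes, zero at the start; "moment": the same for the moment, N m; "gripper_width": opening from 0.0 (shut) to 1.0 (fully open).
Only numpy, scipy, OpenCV 4.12 (cv2) and the standard library are available. Lean on these libraries where they do the work, as an engineer would, in place of code of your own. Each camera call takes 0.05 s, during which the arm holds its last target.

## Working session

There is one attempt and no reset: what is moved stays moved. The work goes in short steps, Python scripts to look and compute and a shell command to move; the robot and the scene stay as the last step left them, time stands still between calls to the robot, and variables do not carry over. Pictures are saved under pics/ and viewed, and the job is handed in when it is done.

```bash
mkdir -p pics; ls; python3 - <<'E'
from station import r
import cv2
s=r.sense(); print(s)
for n in ["side","top","wrist"]:
    c=r.capture(n); cv2.imwrite(f"pics/{n}0.png",c["img"]); print(n,c["fx"],c["fy"],c["cx"],c["cy"],c["R"],c["t"])
E
```

```text
pics
{'time_s': 0.0, 'joints': array([-6.01856019e+01,  2.20894074e+01,  3.80056264e-01, -2.95563504e-02,
       -6.84089523e+01, -1.48169259e+01]), 'joint_velocities': array([-0.07906074,  0.05288803, -0.05843255, -0.06249359, -0.02384384,
        0.02986954]), 'effort': array([ 1.25851995e-03, -3.90662706e+01,  1.87402761e+01,  4.22007143e+00,
        1.08605315e-02, -1.83449397e-04]), 'tcp_pos': array([ 0.16160941, -0.60313089,  0.22147426]), 'ee_rot': array([[-9.65986457e-01, -2.58591942e-01, -6.10398931e-04],
       [-2.58592654e-01,  9.65984326e-01,  2.02993394e-03],
       [ 6.47112394e-05,  2.11873338e-03, -9.99997753e-01]]), 'wrist_force': array([-0.08499326, -0.17039762, -0.44078284]), 'moment': array([ 0.03186065, -0.01207503,  0.03958938]), 'gripper_width': 1.0031127023666453}
side 508.20765530283734 508.20765530283734 315.3641122132642 200.77371643473012 [[-0.9345976  -0.35567875  0.00446595]
 [-0.26745065  0.69437713 -0.66806478]
 [ 0.23451539 -0.62556617 -0.74408971]] [0.55684045 0.18017306 1.17718503]
top 511.0778445244805 511.0778445244805 317.40163031578777 201.43803281271136 [[ 0.02747849 -0.99957669  0.00955899]
 [-0.99208357 -0.02844222 -0.12231607]
 [ 0.12253617 -0.00612225 -0.99244516]] [0.01554408 0.58366014 1.37390344]
wrist 317.1029368449668 317.1029368449668 321.2514572646931 203.49782046731536 [[-0.25904755  0.96586297  0.00175555]
 [ 0.93502857  0.25032124  0.25111919]
 [ 0.24210728  0.0666933  -0.96795458]] [ 0.62452997 -0.03116866  0.3890628 ]
```

View pics/side0.png

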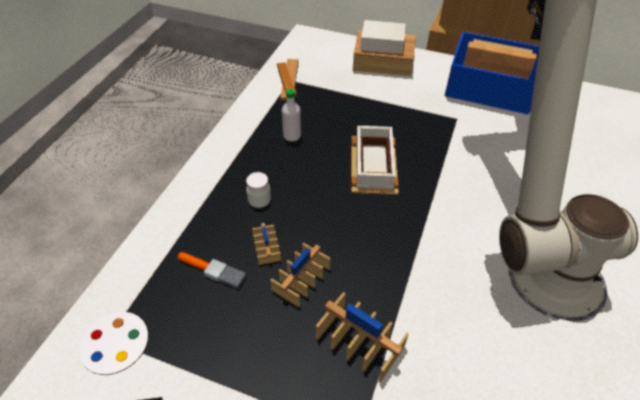

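View pics/top0.png

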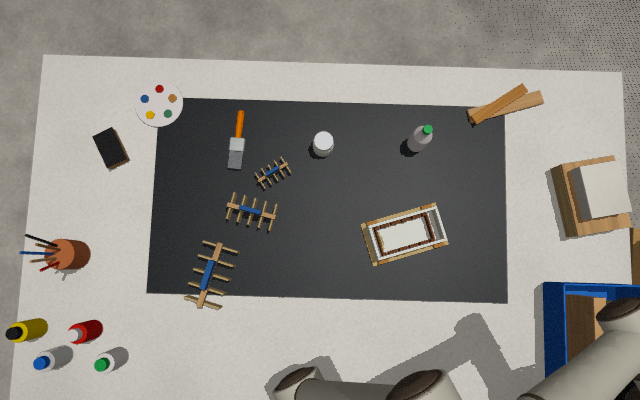

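View pics/wrist0.png

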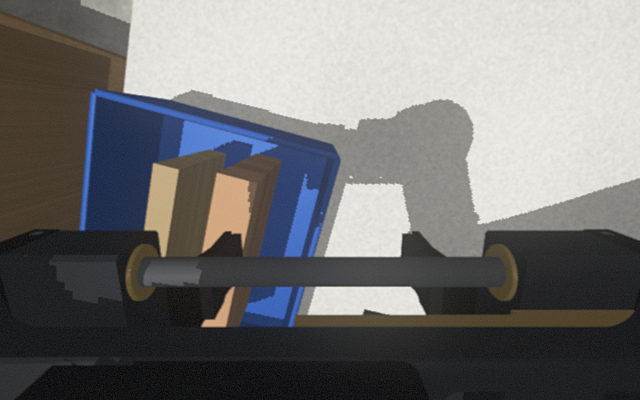

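The side and top views show the three combs, with the middle-sized one at about (250,212) in the top view. The box is at about (405,233). I'll zoom in on both.

```bash
python3 - <<'E'
import cv2,numpy as np
t=cv2.imread("pics/top0.png"); s=cv2.imread("pics/side0.png")
a=cv2.resize(t[195:275,350:460],None,fx=5,fy=5,interpolation=cv2.INTER_CUBIC)
b=cv2.resize(t[180:240,215:290],None,fx=5,fy=5,interpolation=cv2.INTER_CUBIC)
c=cv2.resize(s[115:205,340:410],None,fx=5,fy=5,interpolation=cv2.INTER_CUBIC)
cv2.imwrite("pics/a.png",a);cv2.imwrite("pics/b.png",b);cv2.imwrite("pics/c.png",c)
E
```

```text
(no output)
```

View pics/a.png

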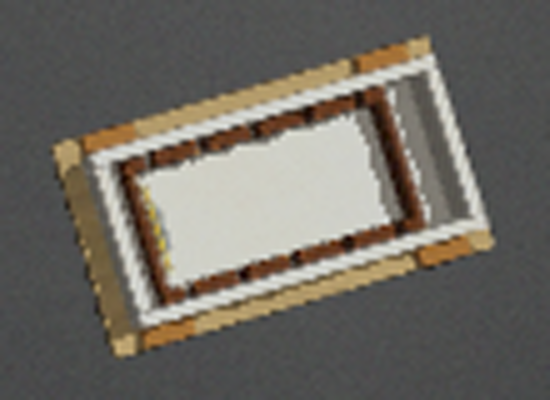

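View pics/b.png

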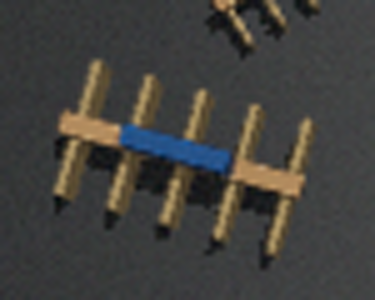

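View pics/c.png

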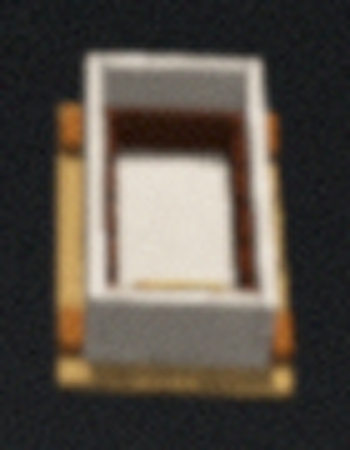

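```bash
cat > h.py <<'E'
import cv2,numpy as np
def ray(c,uv,z):
    R=np.array(c["R"]);t=np.array(c["t"]);C=-R.T@t
    d=R.T@np.array([(uv[0]-c["cx"])/c["fx"],(uv[1]-c["cy"])/c["fy"],1.]); 
    return C+d*(z-C[2])/d[2]
def proj(c,X):
    p=np.array(c["R"])@np.array(X)+c["t"]; return np.array([c["fx"]*p[0]/p[2]+c["cx"],c["fy"]*p[1]/p[2]+c["cy"]])
def blue(img):
    h=cv2.cvtColor(img,cv2.COLOR_BGR2HSV); return cv2.inRange(h,(100,120,50),(125,255,255))
E
python3 - <<'E'
from station import r
from h import *
s=r.sense()
for n in ["top","side"]:
    c=r.capture(n); m=blue(c["img"])
    cs,_=cv2.findContours(m,cv2.RETR_EXTERNAL,cv2.CHAIN_APPROX_NONE)
    for k in cs:
        if cv2.contourArea(k)>25:
            rc=cv2.minAreaRect(k); bp=cv2.boxPoints(rc)
            M=cv2.moments(k); ce=(M["m10"]/M["m00"],M["m01"]/M["m00"])
            print(n,np.round(ce,1),np.round(rc[1],1),[np.round(ray(c,p,.086)[:2],3).tolist() for p in bp],ray(c,ce,.083).round(4))
c=r.capture("wrist");R=np.array(c["R"]);C=-R.T@c["t"];E=s["ee_rot"]
print("cam in tool",E.T@(C-s["tcp_pos"]),(R@E).round(3))
# box outer corners of rim from a.png /5 + (350,195): TL(95,155) TR(432,60) BR(488,228) BL(145,325)
c=r.capture("top")
P=np.array([ray(c,(350+u/5,195+v/5),.058)[:2] for u,v in [(93,157),(432,58),(490,228),(142,325)]]);print(P.round(4),P.mean(0))
for i in range(4):
    d=P[(i+1)%4]-P[i];print(np.linalg.norm(d),np.degrees(np.arctan2(d[1],d[0])))
for row in ([(150,162),(205,143),(255,130),(305,115),(355,100)],[(190,292),(243,270),(295,257),(345,240),(400,230)]):
    print([ray(c,(350+u/5,195+v/5),.044)[:2].round(4).tolist() for u,v in row])
E
```

```text
top [ 41.  362.4] [11.5 16.5] [[0.149, 0.75], [0.165, 0.712], [0.139, 0.699], [0.123, 0.737]] [0.143  0.7262 0.083 ]
top [570.3 314.2] [95. 96.] [[0.381, -0.564], [0.388, -0.817], [0.147, -0.805], [0.14, -0.558]] [ 0.2999 -0.6348  0.083 ]
top [207.1 274.4] [ 8.5 30.7] [[0.341, 0.335], [0.417, 0.315], [0.411, 0.294], [0.335, 0.313]] [0.3767 0.3151 0.083 ]
top [ 34.  252.6] [32.1  2.1] [[0.419, 0.805], [0.424, 0.805], [0.423, 0.722], [0.418, 0.722]] [0.4208 0.7703 0.083 ]
top [249.8 209.5] [22.1  4.7] [[0.551, 0.241], [0.563, 0.238], [0.55, 0.181], [0.537, 0.184]] [0.5505 0.211  0.083 ]
top [271.9 170.5] [ 4.2 14.4] [[0.65, 0.175], [0.672, 0.144], [0.663, 0.138], [0.64, 0.169]] [0.6573 0.1564 0.083 ]
top [144.1  98.1] [6. 6.] [[0.855, 0.52], [0.855, 0.504], [0.838, 0.502], [0.838, 0.519]] [0.8471 0.5119 0.083 ]
side [ 96.2 356. ] [7.1 9.9] [[0.833, 0.567], [0.83, 0.55], [0.815, 0.555], [0.818, 0.571]] [0.8254 0.5601 0.083 ]
side [363.7 319.8] [42.3 15.1] [[0.422, 0.312], [0.416, 0.279], [0.334, 0.303], [0.342, 0.335]] [0.3765 0.3068 0.083 ]
side [299.9 260.9] [ 8.8 27.2] [[0.565, 0.249
[... 182 characters left out ...]
 0.083 ]
side [489.7  81.1] [85.9 68.8] [[0.37, -0.48], [0.399, -0.88], [0.118, -0.867], [0.13, -0.483]] [ 0.2566 -0.6088  0.083 ]
cam in tool [ 0.06738188 -0.00053439 -0.16207474] [[ 0.001  1.     0.001]
 [-0.968  0.001 -0.251]
 [-0.251 -0.001  0.968]]
[[ 0.5163 -0.108 ]
 [ 0.5754 -0.2915]
 [ 0.484  -0.3228]
 [ 0.4269 -0.1357]] [ 0.50064894 -0.21450549]
0.19278394897181042 -72.15523160223877
0.09656163706475225 -161.1302616124765
0.19561986846383903 106.9815442557908
0.09360537376645478 17.17976300309478
[[0.5155, -0.1407], [0.5268, -0.1706], [0.5347, -0.1979], [0.5437, -0.2253], [0.5527, -0.2526]]
[[0.4456, -0.1633], [0.4582, -0.192], [0.4661, -0.2202], [0.476, -0.2474], [0.4823, -0.2774]]
```

```bash
python3 -m crank '[[-1,[-0.41,0.24,0.02],[0,0,0]],[-1,[-0.41,0.24,0.02],[0,0,0]],[-1,[-0.41,0.24,0.02],[0,0,0]],[-1,[-0.41,0.24,0.02],[0,0,0]],[-1,[-0.41,0.24,0.05],[0,0,0]],[-1,[-0.41,0.24,0.06],[0,0,0]],[-1,[-0.41,0.24,0.06],[0,0,0]],[-1,[-0.41,0.24,0.06],[0,0,0]]]'
python3 -m crank '[[-1,[-0.41,0.24,0.1],[0,0,0]],[-1,[-0.41,0.24,0.1],[0,0,0]],[-1,[-0.41,0.24,0.1],[0,0,0]],[-1,[-0.41,0.24,0.1],[0,0,0]],[-1,[0,0,0],[0,0,0]],[-1,[0,0,0],[0,0,0]]]'
python3 - <<'E'
from station import r
from h import *
c=r.capture("wrist");cv2.imwrite("pics/w1.png",c["img"]);print(r.sense()["tcp_pos"])
import pickle;pickle.dump(c,open("w1.pkl","wb"))
E
```

```text
time_s: 1.15
tcp_pos: [0.4301, -0.3318, 0.1917]
ee_rot: [[-0.966, -0.259, 0.001], [-0.259, 0.966, -0.0], [-0.001, -0.001, -1.0]]
wrist_force: [0.9, -1.5, 0.0]
gripper_width: 0.999
time_s: 1.75
tcp_pos: [0.5629, -0.1971, 0.1509]
ee_rot: [[-0.965, -0.261, -0.001], [-0.261, 0.965, 0.0], [0.001, 0.0, -1.0]]
wrist_force: [0.3, -0.0, 0.4]
gripper_width: 0.997
[ 0.56233574 -0.19794484  0.15131784]
```

View pics/w1.png

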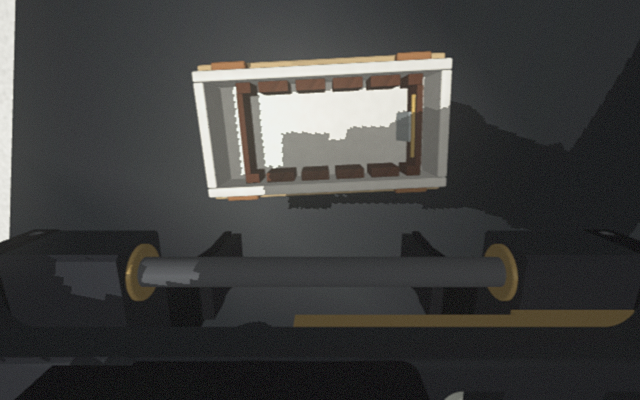

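The wrist view shows the box with its rim at (193–452, 58–198) and the rail blocks with slots between them. The steel leaf is at about (404,125), so the box's +y end points right in the image. I'll zoom in to measure the slots.

```bash
python3 - <<'E'
import cv2
t=cv2.imread("pics/w1.png")
a=cv2.resize(t[50:205,185:460],None,fx=2.9,fy=2.9,interpolation=cv2.INTER_CUBIC)
cv2.imwrite("pics/w1a.png",a)
a=cv2.resize(t[65:105,230:430],None,fx=4,fy=4,interpolation=cv2.INTER_CUBIC)
b=cv2.resize(t[155:195,230:430],None,fx=4,fy=4,interpolation=cv2.INTER_CUBIC)
cv2.imwrite("pics/w1b.png",cv2.vconcat([a,b]))
E
```

```text
(no output)
```

View pics/w1a.png

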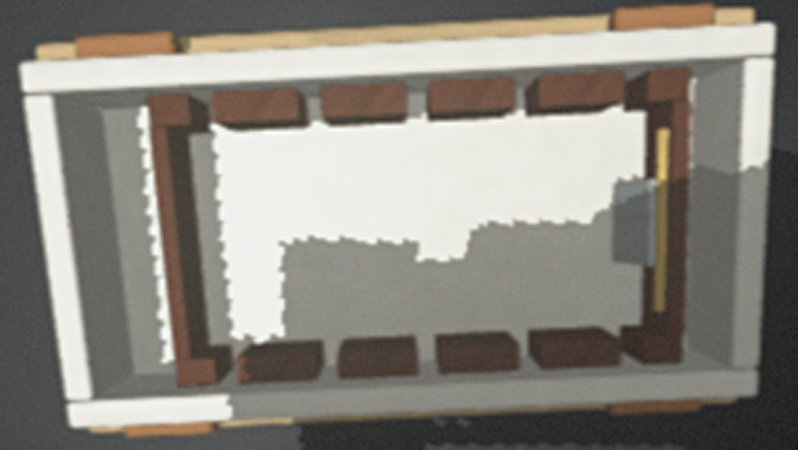

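View pics/w1b.png

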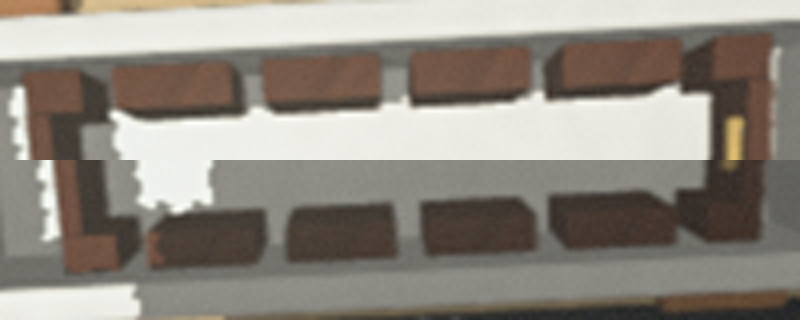

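```bash
python3 - <<'E'
from h import *
import pickle;c=pickle.load(open("w1.pkl","rb"))
up=[(98,92),(248,86),(396,80),(546,74),(696,68)]
lo=[(134,250),(275,240),(411,234),(550,230),(690,222)]
U=np.array([ray(c,(230+u/4,65+v/4),.044)[:2] for u,v in up])
L=np.array([ray(c,(230+u/4,155+(v-160)/4),.044)[:2] for u,v in lo])
for A in (U,L):
    d=A[4]-A[0];print(A.round(4).tolist(),np.linalg.norm(d),np.degrees(np.arctan2(d[1],d[0])))
mid=(U.mean(0)+L.mean(0))/2;d=U.mean(0)-L.mean(0)
print(mid,np.linalg.norm(d),np.degrees(np.arctan2(d[1],d[0])))
# rim outer corners from w1a /2.9+(185,50)
P=np.array([ray(c,(185+u/2.9,50+v/2.9),.058)[:2] for u,v in [(20,64),(775,25),(758,396),(70,428)]])
print(P.round(4),P.mean(0))
for i in range(4):
    d=P[(i+1)%4]-P[i];print(np.linalg.norm(d),np.degrees(np.arctan2(d[1],d[0])))
E
```

```text
[[0.4869, -0.2734], [0.478, -0.2447], [0.4692, -0.2165], [0.4603, -0.1879], [0.4514, -0.1594]] 0.11938308302834583 107.31160988385807
[[0.5558, -0.2507], [0.5458, -0.2221], [0.537, -0.1944], [0.5284, -0.166], [0.519, -0.1377]] 0.11889440010656611 108.05155179286224
[ 0.50317076 -0.2052807 ] 0.07156882580044621 -161.90492206039914
[[ 0.4887 -0.318 ]
 [ 0.429  -0.1331]
 [ 0.521  -0.1028]
 [ 0.5809 -0.2885]] [ 0.5049209  -0.21060071]
0.19435798354800263 107.89255863972676
0.09685606469010989 18.21678841726997
0.1951706762394625 -72.13268570067568
0.09676888400559397 -162.2640964896766
```

The box's y axis points at 107.9°, and the slots sit about +5.5 mm from the box middle; the top and wrist views agree on this. Next I'll go over the comb.

```bash
python3 -m crank '[[-1,[-0.11,0.44,-0.1],[0,0,0]],[-1,[-0.11,0.44,-0.1],[0,0,0]],[-1,[-0.11,0.44,-0.1],[0,0,0]],[-1,[-0.11,0.44,-0.1],[0,0,0]],[-1,[-0.11,0.44,0],[0,0,0]],[-1,[-0.11,0.44,0],[0,0,0]],[-1,[-0.11,0.44,0],[0,0,0]],[-1,[-0.11,0.44,0],[0,0,0]]]'
python3 -m crank '[[-1,[-0.07,0.46,0],[0,0,0]],[-1,[0,0,0],[0,0,-0.171]],[-1,[0,0,0],[0,0,-0.171]],[-1,[0,0,0],[0,0,-0.171]],[-1,[0,0,0],[0,0,-0.171]],[-1,[0,0,0],[0,0,-0.171]],[-1,[0,0,0],[0,0,-0.171]],[-1,[0,0,0],[0,0,-0.171]]]'
python3 -m crank '[[-1,[0,0,0],[0,0,-0.171]],[-1,[0,0,0],[0,0,0]],[-1,[0,0,0],[0,0,0]]]'
cat > lookcomb.py <<'E'
from station import r
from h import *
import sys
c=r.capture("wrist");cv2.imwrite("pics/%s.png"%sys.argv[1],c["img"]);s=r.sense();p=s["tcp_pos"];E=s["ee_rot"]
m=blue(c["img"]);m[225:]=0
cs,_=cv2.findContours(m,cv2.RETR_EXTERNAL,cv2.CHAIN_APPROX_NONE)
k=max(cs,key=cv2.contourArea);rc=cv2.minAreaRect(k)
B=np.array([ray(c,q,.086) for q in cv2.boxPoints(rc)]);print(rc,B.round(4))
ce=B.mean(0);print("ctr",ce,"tool offset",E.T@(ce-p))
e=[B[1]-B[0],B[2]-B[1]];print([np.linalg.norm(x) for x in e],[np.degrees(np.arctan2(x[1],x[0])) for x in e])
print("tool y yaw",np.degrees(np.arctan2(E[1,1],E[0,1])),p)
E
python3 lookcomb.py w2
```

```text
time_s: 2.6
tcp_pos: [0.5561, 0.1648, 0.1926]
ee_rot: [[-0.966, -0.257, 0.001], [-0.257, 0.966, 0.001], [-0.001, 0.0, -1.0]]
wrist_force: [1.3, 0.4, -0.8]
gripper_width: 0.996
time_s: 3.4
tcp_pos: [0.5514, 0.2092, 0.1923]
ee_rot: [[-0.358, -0.934, 0.001], [-0.934, 0.358, 0.0], [-0.001, -0.0, -1.0]]
wrist_force: [0.6, 0.2, -0.6]
gripper_width: 1.0
time_s: 3.7
tcp_pos: [0.5513, 0.2098, 0.192]
ee_rot: [[-0.237, -0.972, 0.0], [-0.972, 0.237, 0.0], [-0.0, -0.0, -1.0]]
wrist_force: [0.1, 0.3, -0.3]
gripper_width: 1.001
((322.5, 198.5), (51.0, 13.0), 90.0) [[0.5507 0.1836 0.086 ]
 [0.5399 0.1862 0.086 ]
 [0.5505 0.2306 0.086 ]
 [0.5617 0.2278 0.086 ]]
ctr [0.55069073 0.20704448 0.086     ] tool offset [ 3.07925680e-03 -7.51617719e-05  1.05938345e-01]
[np.float64(0.011064821478445492), np.float64(0.04561501606736206)] [np.float64(166.33737560555468), np.float64(76.68338249387699)]
tool y yaw 166.35170699416557 [0.55130519 0.21002148 0.19193951]
```

View pics/w2.png

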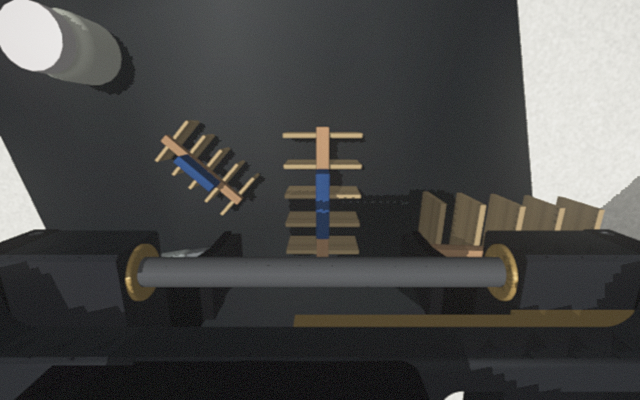

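```bash
sed -i 's/m\[225:\]=0/m[252:]=0;m[:,:270]=0;m[:,400:]=0/' lookcomb.py; python3 -m crank '[[-0.2,[0,0,0],[0,0,0.01]],[-0.2,[0,0,0],[0,0,0]],[-0.2,[0,0,0],[0,0,0]]]'
python3 lookcomb.py w3
python3 - <<'E'
from station import r
from h import *
c=r.capture("top")
print([ray(c,q,.059)[:2].round(3) for q in [(238,249),(231,267),(225,284)]])
# spine ends of the mid comb in wrist picture
c=r.capture("wrist");s=r.sense()
for q in [(322.5,127),(322.5,257)]: print(s["ee_rot"].T@(ray(c,q,.056)-s["tcp_pos"]))
g=c["img"]; print([tuple(g[v,322]) for v in list(range(120,132))+list(range(164,176))+list(range(234,258))])
E
```

```text
time_s: 4.05
tcp_pos: [0.5512, 0.2108, 0.1915]
ee_rot: [[-0.241, -0.971, -0.0], [-0.971, 0.241, -0.0], [0.0, 0.0, -1.0]]
wrist_force: [-0.2, 0.2, 0.9]
gripper_width: 0.813
((321.5, 202.5), (67.0, 13.0), 90.0) [[0.5504 0.181  0.086 ]
 [0.5397 0.1837 0.086 ]
 [0.5538 0.2422 0.086 ]
 [0.5651 0.2394 0.086 ]]
ctr [0.5522565  0.21156004 0.086     ] tool offset [-0.00091459 -0.00087322  0.10551043]
[np.float64(0.011009393520812585), np.float64(0.06021640336025578)] [np.float64(166.10360428051771), np.float64(76.407614789181)]
tool y yaw 166.09047371959423 [0.55119933 0.21088738 0.19151057]
[array([0.446, 0.241]), array([0.397, 0.257]), array([0.352, 0.271])]
[6.32298797e-02 4.05496198e-05 1.35494796e-01]
[-0.06476391  0.0002108   0.1354802 ]
[(np.uint8(56), np.uint8(57), np.uint8(56)), (np.uint8(61), np.uint8(62), np.uint8(59)), (np.uint8(59), np.uint8(59), np.uint8(59)), (np.uint8(60), np.uint8(60), np.uint8(57)), (np.uint8(54), np.uint8(52), np.uint8(48)), (np.uint8(72), np.uint8(84), np.uint8(102)), (np.uint8(110), np.uint8(143), np.uint8(177)), (np.uint8(122), np.uint8(159), np.uint8(20
[... 1108 characters left out ...]
.uint8(88), np.uint8(109)), (np.uint8(71), np.uint8(90), np.uint8(111)), (np.uint8(68), np.uint8(86), np.uint8(107)), (np.uint8(67), np.uint8(86), np.uint8(108)), (np.uint8(68), np.uint8(87), np.uint8(108)), (np.uint8(67), np.uint8(87), np.uint8(107)), (np.uint8(73), np.uint8(92), np.uint8(111)), (np.uint8(69), np.uint8(88), np.uint8(109)), (np.uint8(71), np.uint8(90), np.uint8(110)), (np.uint8(67), np.uint8(86), np.uint8(105)), (np.uint8(69), np.uint8(88), np.uint8(107)), (np.uint8(74), np.uint8(92), np.uint8(112)), (np.uint8(72), np.uint8(90), np.uint8(109)), (np.uint8(70), np.uint8(89), np.uint8(108)), (np.uint8(64), np.uint8(78), np.uint8(92)), (np.uint8(52), np.uint8(52), np.uint8(59))]
```

```bash
python3 -m crank '[[-0.2,[-0.01,-0.01,0.3],[0,0,0]],[-0.2,[0,0,0.3],[0,0,0]],[-0.2,[0,0,0.3],[0,0,0]],[-0.2,[0,0,0.3],[0,0,0]],[-0.2,[0,0,0.16],[0,0,0]],[-0.2,[0,0,0],[0,0,0]],[-0.2,[0,0,0],[0,0,0]]]'

```

```text
time_s: 4.9
tcp_pos: [0.5529, 0.2119, 0.0559]
ee_rot: [[-0.24, -0.971, 0.001], [-0.971, 0.24, -0.0], [0.0, -0.001, -1.0]]
wrist_force: [0.7, 0.2, -0.1]
gripper_width: 0.599
```

```bash
python3 -m crank '[[1,[0,0,0],[0,0,0]],[1,[0,0,0],[0,0,0]],[1,[0,0,0],[0,0,0]],[1,[0,0,0],[0,0,0]],[1,[0,0,0],[0,0,0]],[1,[0,0,0],[0,0,0]],[1,[0,0,0],[0,0,0]],[1,[0,0,0],[0,0,0]]]'
python3 -m crank '[[1,[0,0,-0.05],[0,0,0]],[1,[0,0,-0.2],[0,0,0]],[1,[0,0,-0.2],[0,0,0]],[1,[0,0,-0.2],[0,0,0]],[1,[0,0,-0.2],[0,0,0]],[1,[0,0,-0.1],[0,0,0]],[1,[0,0,0],[0,0,0]],[1,[0,0,0],[0,0,0]]]'
python3 - <<'E'
from station import r
from h import *
c=r.capture("wrist");d=r.capture("side")
cv2.imwrite("pics/g1.png",cv2.vconcat([cv2.resize(c["img"][100:400],(640,300)),d["img"][100:400]]))
E
```

```text
time_s: 5.7
tcp_pos: [0.5522, 0.2115, 0.0553]
ee_rot: [[-0.24, -0.971, -0.001], [-0.971, 0.24, -0.0], [0.0, 0.0, -1.0]]
wrist_force: [-0.8, 0.5, -0.6]
gripper_width: 0.137
time_s: 6.5
tcp_pos: [0.5519, 0.2114, 0.1498]
ee_rot: [[-0.24, -0.971, -0.001], [-0.971, 0.24, -0.0], [0.001, 0.001, -1.0]]
wrist_force: [0.2, 0.0, -0.7]
gripper_width: 0.132
```

View pics/g1.png

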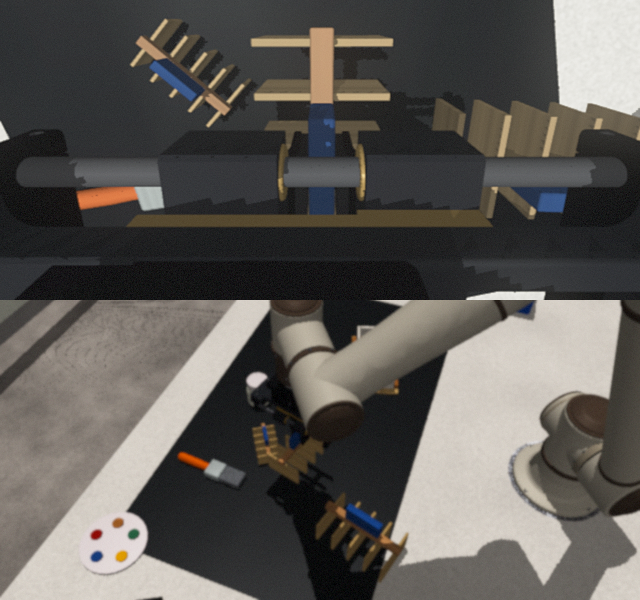

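The comb is held: the opening reads 12 mm, and the view shows it hanging straight. Now I'll turn it and carry it above the box.

```bash
python3 -m crank '[[1,[0,0,0],[0,0,-0.177]],[1,[0,0,0],[0,0,-0.177]],[1,[0,0,0],[0,0,-0.177]],[1,[0,0,0],[0,0,-0.177]],[1,[0.42,0.2,0],[0,0,0]],[1,[0.42,0.2,0],[0,0,0]],[1,[0.42,0.2,0],[0,0,0]],[1,[0.42,0.2,0],[0,0,0]]]'
python3 -m crank '[[1,[0.42,0.2,0],[0,0,0]],[1,[0.42,0.2,0],[0,0,0]],[1,[0.42,0.2,0],[0,0,0]],[1,[0.42,0.2,0],[0,0,0]],[1,[0.42,0.15,0],[0,0,0]],[1,[0,0,0],[0,0,0]],[1,[0,0,0],[0,0,0]]]'
cat > look.py <<'E'
from station import r
from h import *
import sys,pickle
n=sys.argv[1]
o={k:r.capture(k) for k in ["wrist","top","side"]};o["s"]=r.sense();pickle.dump(o,open(n+".pkl","wb"))
cv2.imwrite("pics/%sw.png"%n,o["wrist"]["img"])
z=lambda i,a,b,c,d:cv2.resize(i[a:b,c:d],(400,300),interpolation=cv2.INTER_CUBIC)
cv2.imwrite("pics/%sts.png"%n,cv2.hconcat([z(o["top"]["img"],190,280,350,470),z(o["side"]["img"],100,205,310,450)]))
s=o["s"];print(s["time_s"],s["tcp_pos"],np.degrees(np.arctan2(s["ee_rot"][1,1],s["ee_rot"][0,1])),s["wrist_force"])
E
python3 look.py b1
```

```text
time_s: 7.4
tcp_pos: [0.5271, 0.0255, 0.1495]
ee_rot: [[0.309, -0.951, -0.002], [-0.951, -0.309, -0.001], [0.0, 0.002, -1.0]]
wrist_force: [1.2, -0.4, -1.8]
gripper_width: 0.135
time_s: 8.1
tcp_pos: [0.5017, -0.2029, 0.1494]
ee_rot: [[0.306, -0.952, -0.002], [-0.952, -0.306, 0.001], [-0.001, 0.002, -1.0]]
wrist_force: [-0.5, 0.6, -0.8]
gripper_width: 0.132
8.25 [ 0.50251477 -0.2010019   0.15011153] -161.9516996862417 [ 0.43908209 -0.61832803 -2.07662607]
```

View pics/b1w.png

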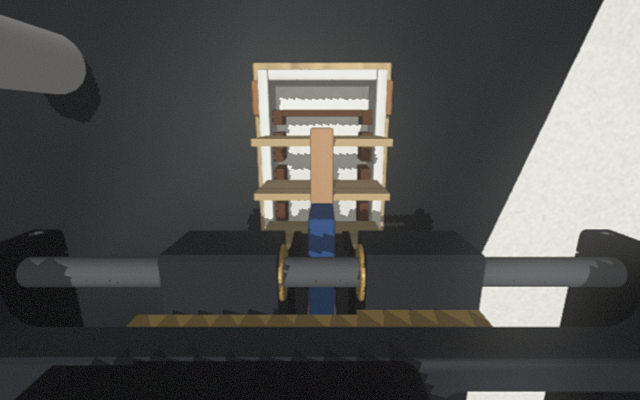

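View pics/b1ts.png

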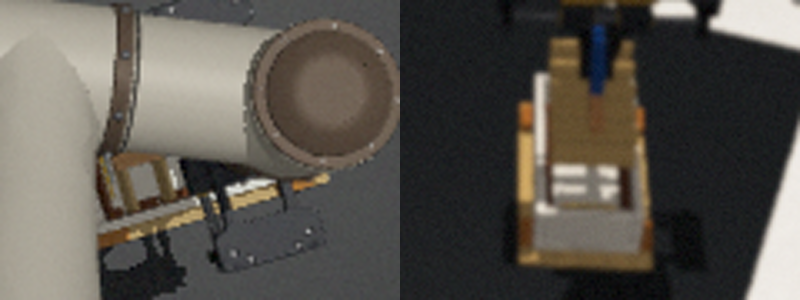

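The wrist view shows the comb above the box and parallel to it, with spine and box centres both near column 322. I'll zoom in to measure the visible far slots in the tool frame.

```bash
python3 - <<'E'
import cv2
t=cv2.imread("pics/b1w.png")
cv2.imwrite("pics/b1z.png",cv2.resize(t[58:208,245:400],None,fx=4,fy=4,interpolation=cv2.INTER_CUBIC))
E
```

```text
(no output)
```

View pics/b1z.png

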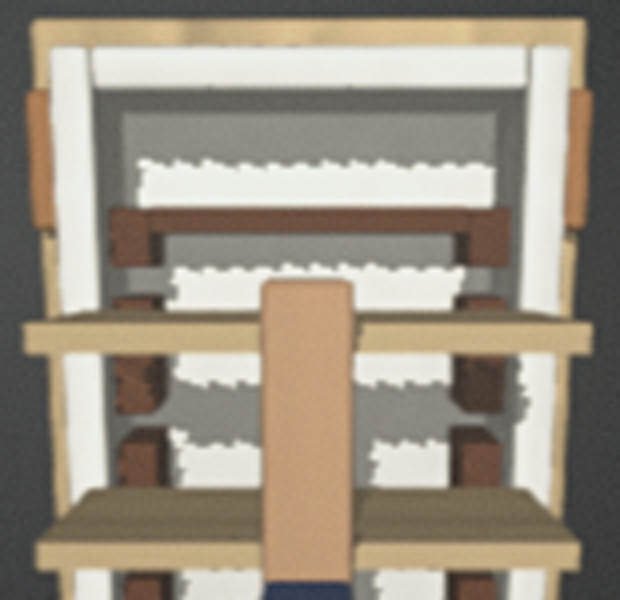

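```bash
python3 - <<'E'
from h import *
import pickle;o=pickle.load(open("b1.pkl","rb"));c=o["wrist"];s=o["s"];p=s["tcp_pos"];E=s["ee_rot"]
f=lambda u,v,z:E.T@(ray(c,(245+u/4,58+v/4),z)-p)
for n,a in dict(s1L=(135,283.5),s1R=(487,283),s2L=(140,428),s2R=(482,428)).items(): print(n,(f(*a,.044)*1e3).round(2))
print("rail edges",[(f(u,240,.044)*1e3).round(2)[1] for u in (110,510)])
print("rim", [(f(u,v,.058)*1e3).round(2) for u,v in [(50,46),(571,46),(68,450),(553,450)]])
z=p[2]+.001
print("spine",[(f(u,v,z)*1e3).round(2) for u,v in [(261,280),(354,280),(263,480),(352,480)]])
z=p[2]-.011
print("plate tops",[(f(u,v,z)*1e3).round(2) for u,v in [(24,324),(592,324),(37,542),(580,542)]])
E
```

```text
s1L [ 64.43 -34.05 106.05]
s1R [ 64.26  38.1  106.11]
s2L [ 34.77 -34.11 106.07]
s2R [ 34.48  38.01 106.12]
rail edges [np.float64(-38.81), np.float64(42.5)]
rim [array([107.73, -46.41,  92.02]), array([107.4 ,  50.35,  92.1 ]), array([ 32.28, -46.9 ,  92.06]), array([31.89, 50.44, 92.14])]
spine [array([67.21, -4.71, -1.04]), array([67.17,  6.7 , -1.03]), array([42.38, -4.76, -1.03]), array([42.33,  6.6 , -1.02])]
plate tops [array([ 61.39, -36.68,  10.94]), array([61.1 , 38.87, 11.  ]), array([ 31.68, -36.64,  10.95]), array([31.37, 38.79, 11.01])]
```

```bash
python3 -m crank '[[1,[0.053,0.009,0.15],[0,0,0]],[1,[0,0,0.2],[0,0,0]],[1,[0,0,0],[0,0,0]],[1,[0,0,0],[0,0,0]],[1,[0,0,0],[0,0,0]]]'
python3 look.py b2; python3 - <<'E'
import cv2
t=cv2.imread("pics/b2w.png")
cv2.imwrite("pics/b2z.png",cv2.resize(t[50:230,230:415],None,fx=3.3,fy=3.3,interpolation=cv2.INTER_CUBIC))
E
```

```text
time_s: 8.75
tcp_pos: [0.5043, -0.2068, 0.1166]
ee_rot: [[0.31, -0.951, 0.002], [-0.951, -0.31, -0.001], [0.001, -0.002, -1.0]]
wrist_force: [1.0, -0.2, -0.3]
gripper_width: 0.137
8.9 [ 0.50399081 -0.20710512  0.11648938] -161.9979677646057 [-0.05404444 -0.86676983 -1.16230341]
```

View pics/b2z.png

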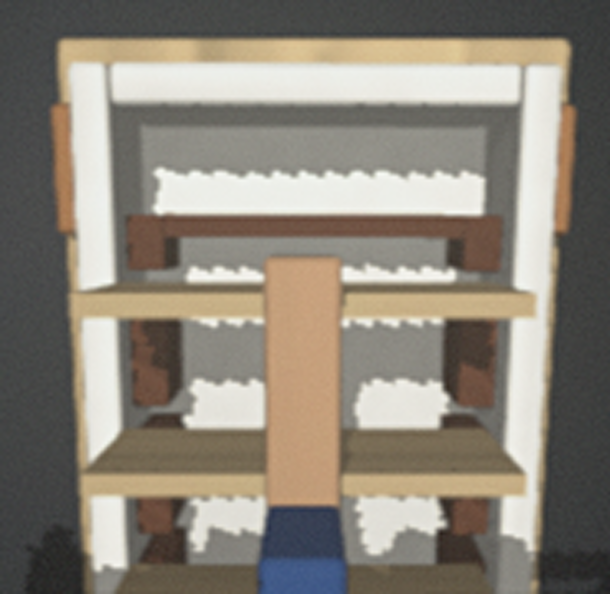

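View pics/b2ts.png

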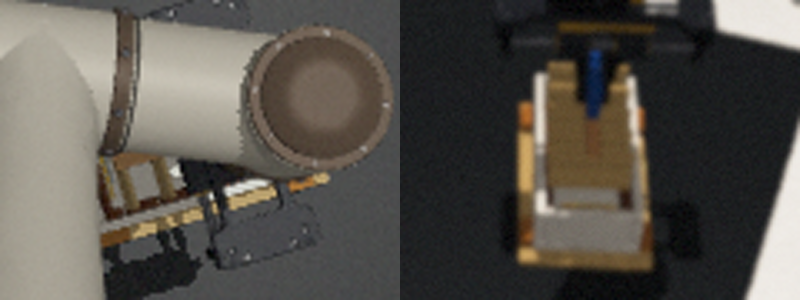

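```bash
python3 - <<'E'
from h import *
import pickle;o=pickle.load(open("b2.pkl","rb"));c=o["wrist"];s=o["s"];p=s["tcp_pos"];E=s["ee_rot"]
f=lambda u,v,z:(E.T@(ray(c,(230+u/3.3,50+v/3.3),z)-p)*1e3).round(2)
for n,a in dict(e1L=(145,268.5),e1R=(487,269.5),e2L=(150,404),e2R=(480,405)).items(): print(n,f(*a,.044))
print("rim", [f(u,v,.058) for u,v in [(68,64),(562,66),(84,400),(546,400)]])
z=p[2]+.001
print("spine",[f(u,v,z) for u,v in [(266,256),(341,256)]])
z=p[2]-.011
print("plate tops",[f(u,v,z) for u,v in [(71,292),(536,294),(82,473),(525,475)]])
E
```

```text
e1L [ 61.61 -35.54  72.6 ]
e1R [61.5  39.21 72.48]
e2L [ 31.77 -35.48  72.57]
e2R [31.67 39.   72.45]
rim [array([101.15, -47.21,  58.65]), array([100.9 ,  49.71,  58.49]), array([ 34.8 , -47.42,  58.6 ]), array([34.96, 50.52, 58.44])]
spine [array([65.65, -6.66, -0.94]), array([65.66,  4.56, -0.95])]
plate tops [array([ 59.7 , -38.72,  11.11]), array([59.5 , 36.68, 10.99]), array([ 29.64, -38.47,  11.09]), array([29.42, 36.55, 10.96])]
```

```bash
python3 - <<'E'
from station import r
from h import *
import pickle
o=pickle.load(open("b2.pkl","rb"));w=o["wrist"]
g=lambda i:np.float32(cv2.cvtColor(i,cv2.COLOR_BGR2GRAY)[50:140,230:300])
for k in range(4):
    c=r.capture("wrist");s=r.sense();R=np.array(c["R"]);C=-R.T@c["t"];E=s["ee_rot"]
    print(cv2.phaseCorrelate(g(w["img"]),g(c["img"])),(E.T@(C-s["tcp_pos"])*1e3).round(2),np.degrees(cv2.Rodrigues(R@np.array(w["R"]).T)[0].ravel()).round(3),C.round(4),s["tcp_pos"].round(4))
b=pickle.load(open("b1.pkl","rb"));c=b["wrist"];R=np.array(c["R"]);print(-R.T@c["t"],np.degrees(cv2.Rodrigues(R@np.array(w["R"]).T)[0].ravel()),-np.array(w["R"]).T@w["t"])
E
```

```text
((-0.5404382252256497, 0.24167528675942407), 1.0267202609851036) [  68.77   -1.04 -161.93] [ 0.017  0.015 -0.056] [ 0.5258 -0.2722  0.2783] [ 0.5038 -0.2072  0.1163]
((-0.7003633701783443, 0.28480421838771974), 1.019640690456202) [  68.8    -0.99 -161.91] [ 0.026  0.003 -0.072] [ 0.5257 -0.2723  0.2781] [ 0.5037 -0.2072  0.1162]
((-0.8613054814322467, 0.22706122839383625), 0.963506449593438) [  68.79   -0.98 -161.89] [ 0.035 -0.01  -0.086] [ 0.5256 -0.2724  0.278 ] [ 0.5036 -0.2073  0.116 ]
((-0.8297926253042078, 0.22049208348153826), 0.9514099274152591) [  68.81   -0.94 -161.92] [ 0.043 -0.023 -0.096] [ 0.5255 -0.2725  0.2778] [ 0.5035 -0.2073  0.1159]
[ 0.52397663 -0.26820811  0.31103067] [ 0.1323197  -0.13787772 -0.28979134] [ 0.52620909 -0.27186564  0.27845476]
```

```bash
python3 -m crank '[[1,[0.008,0.015,0],[0,0,0]],[1,[0,0,0],[0,0,0]],[1,[0,0,0],[0,0,0]],[1,[0,0,0],[0,0,0]],[1,[0,0,0],[0,0,0]],[1,[0,0,0],[0,0,0]],[1,[0,0,0],[0,0,0]],[1,[0,0,0],[0,0,0]]]'
python3 look.py b3; python3 - <<'E'
import cv2
t=cv2.imread("pics/b3w.png")
cv2.imwrite("pics/b3z.png",cv2.resize(t[50:230,230:415],None,fx=3.3,fy=3.3,interpolation=cv2.INTER_CUBIC))
E
```

```text
time_s: 9.9
tcp_pos: [0.5022, -0.2085, 0.1155]
ee_rot: [[0.308, -0.951, -0.0], [-0.951, -0.308, 0.0], [-0.0, -0.0, -1.0]]
wrist_force: [0.2, 0.3, -0.8]
gripper_width: 0.135
10.05 [ 0.50217843 -0.20847224  0.11554835] -162.03322300444052 [ 0.428143    0.37978254 -1.78565088]
```

View pics/b3z.png

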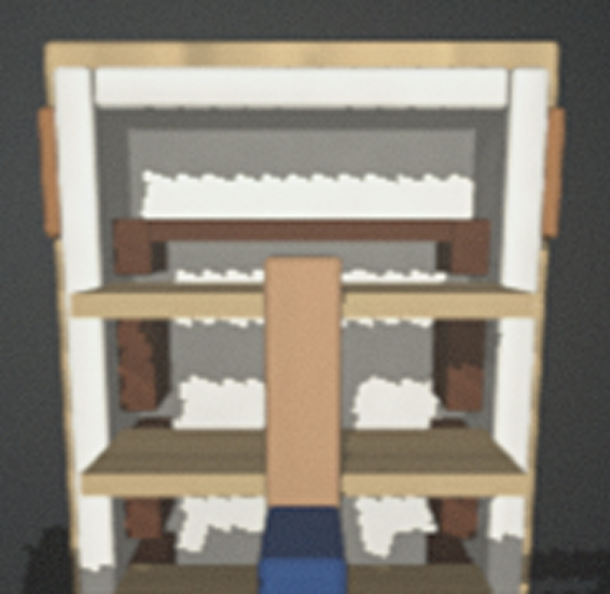

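```bash
python3 - <<'E'
from h import *
import pickle;o=pickle.load(open("b3.pkl","rb"));c=o["wrist"];s=o["s"];p=s["tcp_pos"];E=s["ee_rot"]
f=lambda u,v,z:(E.T@(ray(c,(230+u/3.3,50+v/3.3),z)-p)*1e3).round(2)
for n,a in dict(e1L=(133,274),e1R=(475,274.5),e2L=(137,410.5),e2R=(466,411)).items(): print(n,f(*a,.044))
print("rim", [f(u,v,.058) for u,v in [(52,68),(549,70),(70,400),(534,400)]], "railx",[f(u,240,.044)[1] for u in (114,489)])
z=p[2]+.001
print("spine",[f(u,v,z) for u,v in [(266,256),(341,256)]])
z=p[2]-.011
print("plate tops",[f(u,v,z) for u,v in [(71,292),(536,294),(82,473),(525,475)]])
E
```

```text
e1L [ 60.68 -37.57  71.55]
e1R [60.61 36.91 71.55]
e2L [ 30.69 -37.86  71.55]
e2R [30.61 36.15 71.55]
rim [array([100.46, -49.62,  57.54]), array([100.14,  47.45,  57.54]), array([ 35.21, -49.69,  57.55]), array([35.25, 48.17, 57.55])] railx [np.float64(-41.38), np.float64(39.63)]
spine [array([65.85, -6.19, -1.  ]), array([65.86,  5.01, -1.  ])]
plate tops [array([ 59.94, -38.21,  11.  ]), array([59.66, 37.1 , 11.  ]), array([ 29.92, -37.99,  11.  ]), array([29.61, 36.95, 11.  ])]
```

Comb and slots now agree to about 0.3 mm in both directions. I'll lower gently, checking force.

```bash
python3 -m crank '[[1,[0,0,0.04],[0,0,0]],[1,[0,0,0.04],[0,0,0]],[1,[0,0,0.03],[0,0,0]],[1,[0,0,0],[0,0,0]],[1,[0,0,0],[0,0,0]]]'
python3 -m crank '[[1,[0,0,0.01],[0,0,0]],[1,[0,0,0.01],[0,0,0]],[1,[0,0,0.01],[0,0,0]],[1,[0,0,0],[0,0,0]],[1,[0,0,0],[0,0,0]]]'
```

```text
time_s: 10.55
tcp_pos: [0.5021, -0.2085, 0.1044]
ee_rot: [[0.309, -0.951, -0.0], [-0.951, -0.309, -0.0], [-0.0, 0.0, -1.0]]
wrist_force: [-0.0, 0.4, -1.3]
gripper_width: 0.136
time_s: 11.05
tcp_pos: [0.5022, -0.2085, 0.1015]
ee_rot: [[0.308, -0.951, -0.0], [-0.951, -0.308, 0.0], [-0.0, 0.0, -1.0]]
wrist_force: [0.4, -0.8, -1.3]
gripper_width: 0.134
```

```bash
python3 look.py b4; python3 - <<'E'
import cv2
t=cv2.imread("pics/b4w.png")
cv2.imwrite("pics/b4z.png",cv2.resize(t[50:230,230:415],None,fx=3.3,fy=3.3,interpolation=cv2.INTER_CUBIC))
E
```

```text
11.2 [ 0.50223638 -0.20849043  0.10161057] -162.0313798010813 [-0.06308365  0.02210514 -1.67180139]
```

View pics/b4z.png

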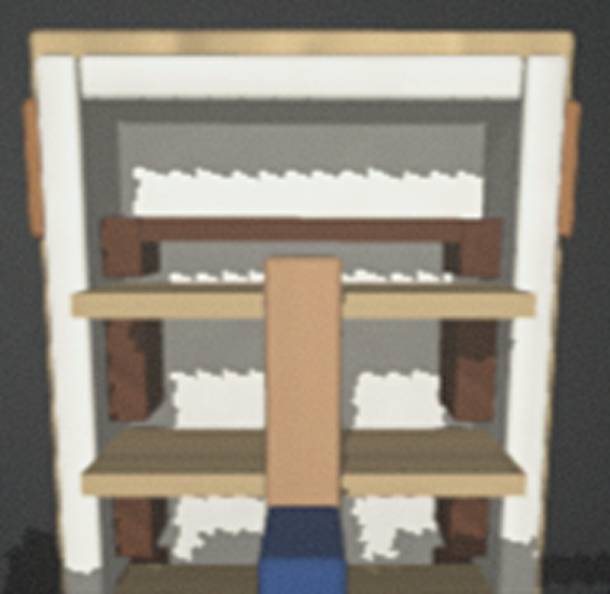

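```bash
python3 -m crank '[[1,[0,0,0.01],[0,0,0]],[1,[0,0,0.01],[0,0,0]],[1,[0,0,0],[0,0,0]]]'; python3 -m crank '[[1,[0,0,0.01],[0,0,0]],[1,[0,0,0],[0,0,0]]]'; python3 -m crank '[[1,[0,0,0.01],[0,0,0]],[1,[0,0,0],[0,0,0]]]'
```

```text
time_s: 11.5
tcp_pos: [0.502, -0.2085, 0.0993]
ee_rot: [[0.308, -0.951, -0.0], [-0.951, -0.308, 0.0], [-0.0, 0.0, -1.0]]
wrist_force: [-0.2, 0.6, -1.4]
gripper_width: 0.134
time_s: 11.7
tcp_pos: [0.5021, -0.2085, 0.0984]
ee_rot: [[0.308, -0.951, -0.0], [-0.951, -0.308, 0.0], [-0.0, 0.0, -1.0]]
wrist_force: [-0.7, -0.4, -1.6]
gripper_width: 0.135
time_s: 11.9
tcp_pos: [0.5021, -0.2085, 0.0974]
ee_rot: [[0.308, -0.951, -0.0], [-0.951, -0.308, 0.0], [-0.0, 0.0, -1.0]]
wrist_force: [0.2, -0.7, -1.4]
gripper_width: 0.135
```

```bash
for i in 1 ; do python3 -m crank '[[1,[0,0,0.01],[0,0,0]],[1,[0,0,0],[0,0,0]]]'; done; python3 -m crank '[[1,[0,0,0.01],[0,0,0]],[1,[0,0,0],[0,0,0]]]';python3 -m crank '[[1,[0,0,0.01],[0,0,0]],[1,[0,0,0],[0,0,0]]]'
```

```text
time_s: 12.1
tcp_pos: [0.5021, -0.2085, 0.0964]
ee_rot: [[0.309, -0.951, -0.0], [-0.951, -0.309, 0.0], [-0.0, 0.0, -1.0]]
wrist_force: [-0.5, 0.5, -1.6]
gripper_width: 0.139
time_s: 12.3
tcp_pos: [0.5021, -0.2085, 0.0954]
ee_rot: [[0.308, -0.951, -0.0], [-0.951, -0.308, 0.0], [-0.0, 0.0, -1.0]]
wrist_force: [-0.3, 0.4, -0.9]
gripper_width: 0.136
time_s: 12.5
tcp_pos: [0.5021, -0.2085, 0.0944]
ee_rot: [[0.309, -0.951, -0.0], [-0.951, -0.309, 0.0], [-0.0, 0.0, -1.0]]
wrist_force: [0.4, -0.3, -0.8]
gripper_width: 0.138
```

The comb's bottom is 5 mm below the rail tops with no resistance, so the plates are in the slots. Continuing.

```bash
python3 -m crank '[[1,[0,0,0.02],[0,0,0]],[1,[0,0,0.01],[0,0,0]],[1,[0,0,0],[0,0,0]]]'; python3 -m crank '[[1,[0,0,0.02],[0,0,0]],[1,[0,0,0.01],[0,0,0]],[1,[0,0,0],[0,0,0]]]';python3 -m crank '[[1,[0,0,0.02],[0,0,0]],[1,[0,0,0.01],[0,0,0]],[1,[0,0,0],[0,0,0]]]'
```

```text
time_s: 12.8
tcp_pos: [0.502, -0.2084, 0.0913]
ee_rot: [[0.308, -0.951, -0.0], [-0.951, -0.308, 0.0], [-0.0, 0.0, -1.0]]
wrist_force: [-0.2, 0.2, -1.7]
gripper_width: 0.131
time_s: 13.1
tcp_pos: [0.502, -0.2085, 0.0883]
ee_rot: [[0.308, -0.951, -0.001], [-0.951, -0.308, 0.0], [-0.0, 0.0, -1.0]]
wrist_force: [-0.6, -0.4, -1.1]
gripper_width: 0.137
time_s: 13.4
tcp_pos: [0.5023, -0.2086, 0.0855]
ee_rot: [[0.309, -0.951, 0.0], [-0.951, -0.309, -0.0], [0.0, -0.0, -1.0]]
wrist_force: [0.2, -0.4, -1.2]
gripper_width: 0.137
```

```bash
python3 look.py b5;  python3 -m crank '[[1,[0,0,0.01],[0,0,0]],[1,[0,0,0.01],[0,0,0]],[1,[0,0,0],[0,0,0]]]'; python3 -m crank '[[1,[0,0,0.01],[0,0,0]],[1,[0,0,0.01],[0,0,0]],[1,[0,0,0],[0,0,0]]]'
```

```text
13.55 [ 0.50231152 -0.20856339  0.08560454] -162.02674142828354 [-0.02513246 -0.4997785  -0.09583314]
time_s: 13.85
tcp_pos: [0.5026, -0.2087, 0.0838]
ee_rot: [[0.309, -0.951, 0.001], [-0.951, -0.309, -0.0], [0.001, -0.001, -1.0]]
wrist_force: [-0.3, -2.0, 0.5]
gripper_width: 0.134
time_s: 14.15
tcp_pos: [0.5028, -0.2089, 0.082]
ee_rot: [[0.309, -0.951, 0.001], [-0.951, -0.309, -0.001], [0.001, -0.001, -1.0]]
wrist_force: [0.6, -4.4, 2.0]
gripper_width: 0.134
```

View pics/b5w.png

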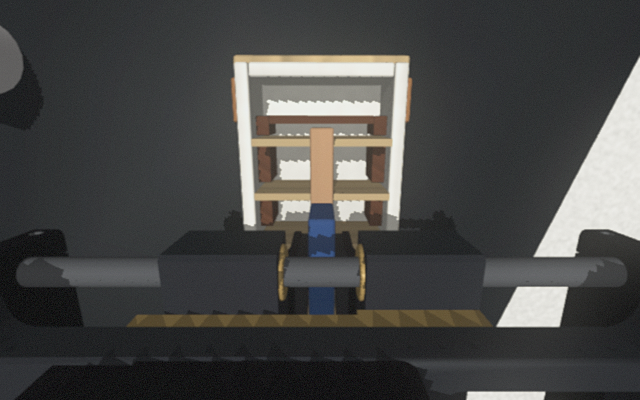

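```bash
python3 -m crank '[[1,[0,0,0.01],[0,0,0]],[1,[0,0,0.01],[0,0,0]],[1,[0,0,0],[0,0,0]]]'; python3 -m crank '[[1,[0,0,0.01],[0,0,0]],[1,[0,0,0.01],[0,0,0]],[1,[0,0,0],[0,0,0]]]'
```

```text
time_s: 14.45
tcp_pos: [0.503, -0.209, 0.0806]
ee_rot: [[0.309, -0.951, 0.002], [-0.951, -0.309, -0.001], [0.001, -0.001, -1.0]]
wrist_force: [-0.4, -3.6, 6.7]
gripper_width: 0.131
time_s: 14.75
tcp_pos: [0.5031, -0.209, 0.0788]
ee_rot: [[0.309, -0.951, 0.002], [-0.951, -0.309, -0.001], [0.002, -0.002, -1.0]]
wrist_force: [1.1, -4.0, 6.1]
gripper_width: 0.131
```

```bash
python3 -m crank '[[1,[0,0,0.01],[0,0,0]],[1,[0,0,0.01],[0,0,0]],[1,[0,0,0],[0,0,0]]]'
```

```text
time_s: 15.05
tcp_pos: [0.5033, -0.2089, 0.0768]
ee_rot: [[0.309, -0.951, 0.003], [-0.951, -0.309, -0.001], [0.002, -0.002, -1.0]]
wrist_force: [1.0, -2.4, 6.6]
gripper_width: 0.135
```

```bash
python3 -m crank '[[1,[0,0,0.01],[0,0,0]],[1,[0,0,0.01],[0,0,0]],[1,[0,0,0],[0,0,0]]]'; python3 -m crank '[[1,[0,0,0.01],[0,0,0]],[1,[0,0,0.01],[0,0,0]],[1,[0,0,0],[0,0,0]]]'; python3 -m crank '[[1,[0,0,0.01],[0,0,0]],[1,[0,0,0.01],[0,0,0]],[1,[0,0,0],[0,0,0]]]'
```

```text
time_s: 15.35
tcp_pos: [0.5034, -0.2089, 0.0748]
ee_rot: [[0.309, -0.951, 0.003], [-0.951, -0.309, -0.001], [0.002, -0.002, -1.0]]
wrist_force: [0.7, -2.0, 7.2]
gripper_width: 0.136
time_s: 15.65
tcp_pos: [0.5035, -0.2088, 0.0727]
ee_rot: [[0.309, -0.951, 0.003], [-0.951, -0.309, -0.001], [0.002, -0.003, -1.0]]
wrist_force: [0.9, -2.6, 5.8]
gripper_width: 0.137
time_s: 15.95
tcp_pos: [0.5035, -0.2088, 0.0706]
ee_rot: [[0.309, -0.951, 0.003], [-0.951, -0.309, -0.001], [0.002, -0.003, -1.0]]
wrist_force: [0.5, -2.6, 6.0]
gripper_width: 0.13
```

```bash
python3 -m crank '[[1,[0,0,0.01],[0,0,0]],[1,[0,0,0],[0,0,0]]]'
```

```text
time_s: 16.15
tcp_pos: [0.5035, -0.2088, 0.0696]
ee_rot: [[0.309, -0.951, 0.003], [-0.951, -0.309, -0.001], [0.002, -0.003, -1.0]]
wrist_force: [0.4, -2.4, 5.6]
gripper_width: 0.134
```

```bash
python3 -m crank '[[1,[0,0,0.01],[0,0,0]],[1,[0,0,0],[0,0,0]]]'
```

```text
time_s: 16.35
tcp_pos: [0.5035, -0.2088, 0.0686]
ee_rot: [[0.309, -0.951, 0.003], [-0.951, -0.309, -0.001], [0.002, -0.003, -1.0]]
wrist_force: [1.2, -1.8, 6.1]
gripper_width: 0.134
```

```bash
python3 -m crank '[[1,[0,0,0.005],[0,0,0]],[1,[0,0,0],[0,0,0]]]'
```

```text
time_s: 16.55
tcp_pos: [0.5035, -0.2088, 0.0682]
ee_rot: [[0.309, -0.951, 0.003], [-0.951, -0.309, -0.001], [0.002, -0.003, -1.0]]
wrist_force: [1.3, -2.6, 6.7]
gripper_width: 0.133
```

```bash
python3 -m crank '[[1,[0,0,0.005],[0,0,0]],[1,[0,0,0],[0,0,0]]]'
```

```text
time_s: 16.75
tcp_pos: [0.5035, -0.2088, 0.0679]
ee_rot: [[0.309, -0.951, 0.003], [-0.951, -0.309, -0.001], [0.002, -0.003, -1.0]]
wrist_force: [-0.5, -3.9, 8.2]
gripper_width: 0.138
```

```bash
python3 -m crank '[[1,[0,0,0.005],[0,0,0]],[1,[0,0,0],[0,0,0]]]'
```

```text
time_s: 16.95
tcp_pos: [0.5035, -0.2088, 0.0677]
ee_rot: [[0.309, -0.951, 0.003], [-0.951, -0.309, -0.001], [0.002, -0.003, -1.0]]
wrist_force: [-0.7, -2.2, 9.7]
gripper_width: 0.134
```

```bash
python3 -m crank '[[1,[0,0,0.005],[0,0,0]],[1,[0,0,0],[0,0,0]]]'
```

```text
time_s: 17.15
tcp_pos: [0.5035, -0.2088, 0.0675]
ee_rot: [[0.309, -0.951, 0.003], [-0.951, -0.309, -0.001], [0.002, -0.003, -1.0]]
wrist_force: [-1.0, -2.4, 11.5]
gripper_width: 0.137
```

```bash
python3 -m crank '[[1,[0,0,0.005],[0,0,0]],[1,[0,0,0],[0,0,0]]]'
```

```text
time_s: 17.35
tcp_pos: [0.5035, -0.2088, 0.0673]
ee_rot: [[0.309, -0.951, 0.003], [-0.951, -0.309, -0.001], [0.002, -0.003, -1.0]]
wrist_force: [-0.8, -1.3, 13.3]
gripper_width: 0.137
```

```bash
python3 -m crank '[[1,[0,0,0.005],[0,0,0]],[1,[0,0,0],[0,0,0]],[1,[0,0,0],[0,0,0]]]'
```

```text
time_s: 17.65
tcp_pos: [0.5035, -0.2088, 0.0671]
ee_rot: [[0.309, -0.951, 0.003], [-0.951, -0.309, -0.001], [0.002, -0.003, -1.0]]
wrist_force: [-1.2, -1.1, 14.4]
gripper_width: 0.133
```

```bash
python3 look.py b6; python3 - <<'E'
from h import *
import pickle;o=pickle.load(open("b6.pkl","rb"));t=o["wrist"]["img"]
cv2.imwrite("pics/b6z.png",cv2.hconcat([cv2.resize(t[20:230,215:430],None,fx=1.9,fy=1.9,interpolation=cv2.INTER_CUBIC),cv2.resize(o["side"]["img"][110:210,330:420],(360,399),interpolation=cv2.INTER_CUBIC)]))
E
```

```text
17.8 [ 0.50346583 -0.20880356  0.06708872] -161.9897340390287 [-2.89780192 -0.75250802 14.59715053]
```

View pics/b6z.png

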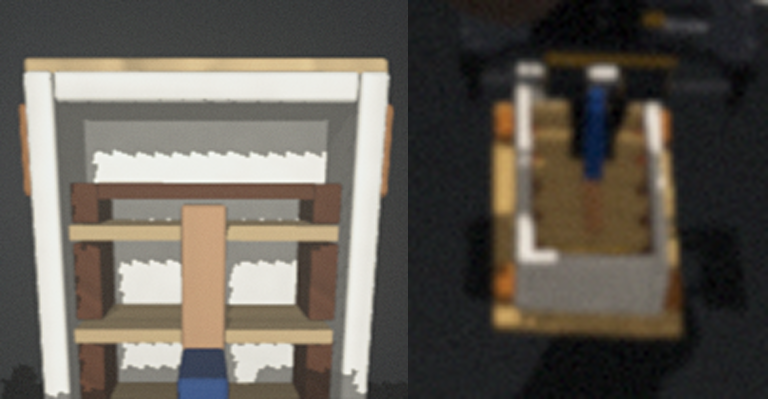

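Contact force now rises at the pad's 8 N/mm, at the expected floor height. The comb looks seated inside the rim. I'll release, retreat and inspect.

```bash
python3 -m crank '[[0,[0,0,0],[0,0,0]],[0,[0,0,0],[0,0,0]],[0,[0,0,0],[0,0,0]],[0,[0,0,0],[0,0,0]],[0,[0,0,0],[0,0,0]]]'; python3 -m crank '[[0,[0,0,-0.1],[0,0,0]],[0,[0,0,-0.2],[0,0,0]],[0,[0,0,-0.3],[0,0,0]],[0,[0,0,-0.3],[0,0,0]],[0,[0,0,0],[0,0,0]],[0,[0,0,0],[0,0,0]]]'; python3 look.py c1; python3 - <<'E'
from h import *
import pickle;o=pickle.load(open("c1.pkl","rb"));t=o["wrist"]["img"]
cv2.imwrite("pics/c1z.png",cv2.hconcat([cv2.resize(t[20:260,215:430],None,fx=2,fy=2,interpolation=cv2.INTER_CUBIC),cv2.resize(o["side"]["img"][110:210,340:415],(360,480),interpolation=cv2.INTER_CUBIC)]))
E
```

```text
time_s: 18.3
tcp_pos: [0.5019, -0.2083, 0.064]
ee_rot: [[0.309, -0.951, -0.001], [-0.951, -0.309, 0.0], [-0.001, 0.001, -1.0]]
wrist_force: [-0.5, -0.3, -0.4]
gripper_width: 0.467
time_s: 18.9
tcp_pos: [0.5025, -0.2084, 0.1557]
ee_rot: [[0.308, -0.951, 0.002], [-0.951, -0.308, 0.0], [0.001, -0.002, -1.0]]
wrist_force: [-0.4, 0.3, -0.3]
gripper_width: 0.498
19.05 [ 0.50134837 -0.20832783  0.15358623] -162.04091327056364 [-0.56399959  0.24917246 -1.31855666]
```

View pics/c1z.png

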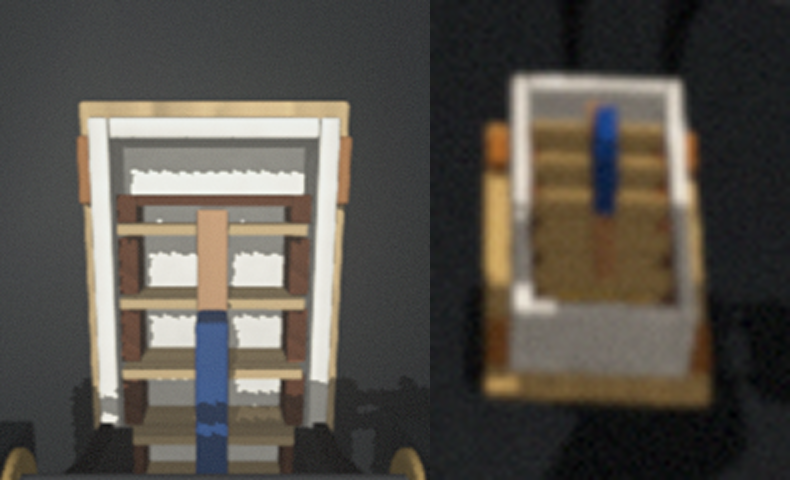

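```bash
python3 -m crank '[[0,[-0.4,0,0],[0,0,0]],[0,[-0.4,0,0],[0,0,0]],[0,[0,0,0],[0,0,0]],[0,[0,0,0],[0,0,0]],[0,[0,0,0],[0,0,0]],[0,[0,0,0],[0,0,0]]]'; python3 look.py c2; python3 - <<'E'
from h import *
import pickle;o=pickle.load(open("c2.pkl","rb"));t=o["wrist"]["img"]
cv2.imwrite("pics/c2z.png",cv2.resize(t[20:260,215:430],None,fx=2.5,fy=2.5,interpolation=cv2.INTER_CUBIC))
E
```

```text
time_s: 19.65
tcp_pos: [0.4777, -0.1331, 0.1542]
ee_rot: [[0.307, -0.952, -0.001], [-0.952, -0.307, -0.0], [-0.0, 0.001, -1.0]]
wrist_force: [-0.0, -0.5, 0.9]
gripper_width: 0.502
19.8 [ 0.47757735 -0.13303296  0.15428302] -162.10147599429874 [ 0.21402649 -0.06362582  0.54344527]
```

View pics/c2z.png

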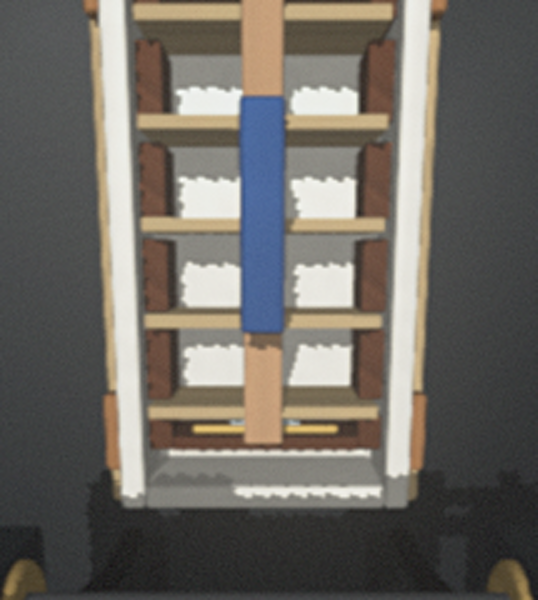

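View pics/c2ts.png

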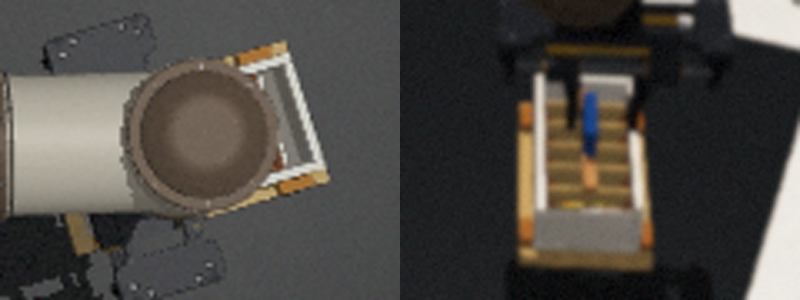

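```bash
python3 - <<'E'
from h import *
import pickle;o=pickle.load(open("c2.pkl","rb"));c=o["wrist"]
q=lambda u,v,z:ray(c,(215+u/2.5,20+v/2.5),z)
for l,rr,v in [(134,393,12),(138,389,121),(141,387,225),(144,384,320),(148,380,411)]:
    a=q(l,v,.058);b=q(rr,v,.058);m=q((l+rr)/2,v,.058);print((np.linalg.norm(a-b)*1e3).round(2),m.round(4),((m-[.5,-.21,0])@np.array([-.309,.951,0])*1e3).round(2))
for v in (444,): print("spine end", q(263,v,.070))
for l,rr,v in [(241,285,98),(242,283,331)]: print("grip w",np.linalg.norm(q(l,v,.1)-q(rr,v,.1)))
a=q(263,97,.1);b=q(263,332,.1);print("grip len",np.linalg.norm(a-b))
print("rim in",[np.linalg.norm(q(l,v,.058)-q(rr,v,.058)) for l,rr,v in [(131,405,121),(142,391,411)]])
E
```

```text
75.95 [ 0.5214 -0.2633  0.058 ] -57.3
75.97 [ 0.5122 -0.235   0.058 ] -27.57
76.81 [ 0.5028 -0.2063  0.058 ] 2.64
77.16 [ 0.4938 -0.1784  0.058 ] 31.95
76.77 [ 0.4847 -0.1501  0.058 ] 61.71
spine end [ 0.48237134 -0.14205637  0.07      ]
grip w 0.011073690577421863
grip w 0.011073210440763289
grip len 0.058649769489477165
rim in [np.float64(0.08293112826895979), np.float64(0.08240016200372964)]
```

The widths and spacing look level, but only to about 2 mm. I'll check by touching the spine's +y end gently with shut fingers; if it is home, contact comes at z≈0.070.

```bash
python3 -m crank '[[1,[0.25,-0.014,0],[0,0,0]],[1,[0,0,0.2],[0,0,0]],[1,[0,0,0.2],[0,0,0]],[1,[0,0,0.2],[0,0,0]],[1,[0,0,0],[0,0,0]],[1,[0,0,0],[0,0,0]],[1,[0,0,0],[0,0,0]],[1,[0,0,0],[0,0,0]]]'; python3 -m crank '[[1,[0,0,0.1],[0,0,0]],[1,[0,0,0.05],[0,0,0]],[1,[0,0,0],[0,0,0]],[1,[0,0,0],[0,0,0]],[1,[0,0,0],[0,0,0]]]'
```

```text
time_s: 20.6
tcp_pos: [0.4874, -0.1558, 0.0957]
ee_rot: [[0.309, -0.951, 0.002], [-0.951, -0.309, -0.0], [0.001, -0.002, -1.0]]
wrist_force: [0.7, 0.6, -0.5]
gripper_width: 0.009
time_s: 21.1
tcp_pos: [0.4867, -0.1557, 0.0796]
ee_rot: [[0.309, -0.951, 0.0], [-0.951, -0.309, -0.0], [0.0, -0.0, -1.0]]
wrist_force: [0.3, 0.2, 0.1]
gripper_width: 0.004
```

```bash
python3 -m crank '[[1,[0,0,0.03],[0,0,0]],[1,[0,0,0.03],[0,0,0]],[1,[0,0,0],[0,0,0]],[1,[0,0,0],[0,0,0]]]'; python3 -m crank '[[1,[0,0,0.01],[0,0,0]],[1,[0,0,0],[0,0,0]]]'; python3 -m crank '[[1,[0,0,0.01],[0,0,0]],[1,[0,0,0],[0,0,0]]]'; python3 -m crank '[[1,[0,0,0.01],[0,0,0]],[1,[0,0,0],[0,0,0]]]'
```

```text
time_s: 21.5
tcp_pos: [0.4865, -0.1557, 0.0734]
ee_rot: [[0.309, -0.951, -0.0], [-0.951, -0.309, -0.0], [-0.0, 0.0, -1.0]]
wrist_force: [0.6, 0.2, -0.2]
gripper_width: 0.008
time_s: 21.7
tcp_pos: [0.4865, -0.1557, 0.0725]
ee_rot: [[0.308, -0.951, -0.0], [-0.951, -0.308, 0.0], [-0.0, 0.0, -1.0]]
wrist_force: [0.3, 0.2, 0.3]
gripper_width: 0.003
time_s: 21.9
tcp_pos: [0.4865, -0.1557, 0.0714]
ee_rot: [[0.308, -0.951, -0.0], [-0.951, -0.308, 0.0], [-0.0, 0.0, -1.0]]
wrist_force: [-0.4, 0.2, 0.1]
gripper_width: 0.009
time_s: 22.1
tcp_pos: [0.4865, -0.1558, 0.0704]
ee_rot: [[0.308, -0.951, -0.0], [-0.951, -0.308, 0.0], [-0.0, 0.0, -1.0]]
wrist_force: [-0.4, -0.3, 0.8]
gripper_width: 0.002
```

```bash
python3 -m crank '[[1,[0,0,0.01],[0,0,0]],[1,[0,0,0],[0,0,0]]]'; python3 -m crank '[[1,[0,0,0.01],[0,0,0]],[1,[0,0,0],[0,0,0]]]'
```

```text
time_s: 22.3
tcp_pos: [0.4865, -0.1558, 0.0699]
ee_rot: [[0.309, -0.951, -0.0], [-0.951, -0.309, -0.0], [0.0, 0.0, -1.0]]
wrist_force: [-1.0, 0.5, 3.7]
gripper_width: 0.003
time_s: 22.5
tcp_pos: [0.4866, -0.1557, 0.0693]
ee_rot: [[0.309, -0.951, 0.0], [-0.951, -0.309, -0.0], [0.0, 0.0, -1.0]]
wrist_force: [-2.9, 1.5, 8.1]
gripper_width: 0.004
```

```bash
python3 -m crank '[[1,[0,0,0.01],[0,0,0]],[1,[0,0,0],[0,0,0]]]'
```

```text
time_s: 22.7
tcp_pos: [0.4866, -0.1558, 0.0689]
ee_rot: [[0.309, -0.951, 0.0], [-0.951, -0.309, -0.0], [0.0, -0.0, -1.0]]
wrist_force: [-3.5, 1.6, 11.8]
gripper_width: 0.002
```

Contact came at 0.070 m and the force then rose at the pad's stiffness, so the +y end is fully home. Retreating for a final check.

```bash
python3 -m crank '[[1,[0,0,-0.1],[0,0,0]],[1,[0,0,-0.4],[0,0,0]],[1,[0,0,-0.4],[0,0,0]],[1,[0,0,-0.4],[0,0,0]],[1,[-0.4,-0.2,0],[0,0,0]],[1,[-0.4,-0.2,0],[0,0,0]],[1,[-0.4,-0.2,0],[0,0,0]],[1,[-0.4,-0.2,0],[0,0,0]]]'; python3 -m crank '[[1,[-0.4,-0.2,0],[0,0,0]],[1,[-0.4,0,0],[0,0,0]],[1,[0,0,0],[0,0,0]],[1,[0,0,0],[0,0,0]],[1,[0,0,0],[0,0,0]]]'; python3 look.py d1; python3 - <<'E'
from h import *
import pickle;o=pickle.load(open("d1.pkl","rb"))
cv2.imwrite("pics/d1t.png",o["top"]["img"])
E
```

```text
time_s: 23.5
tcp_pos: [0.5134, 0.0227, 0.198]
ee_rot: [[0.308, -0.951, 0.001], [-0.951, -0.308, 0.0], [-0.0, -0.001, -1.0]]
wrist_force: [1.9, 0.2, -0.4]
gripper_width: 0.008
time_s: 24.0
tcp_pos: [0.5077, 0.1028, 0.1976]
ee_rot: [[0.308, -0.951, 0.0], [-0.951, -0.308, -0.0], [0.0, -0.0, -1.0]]
wrist_force: [0.9, -0.1, 0.5]
gripper_width: 0.003
24.15 [0.50781293 0.10230399 0.19763031] -162.13741981029307 [ 0.92068112 -0.3151959  -0.25455312]
```

View pics/d1ts.png

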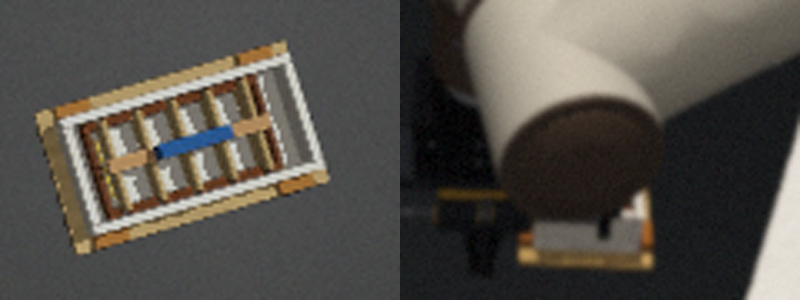

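View pics/d1t.png

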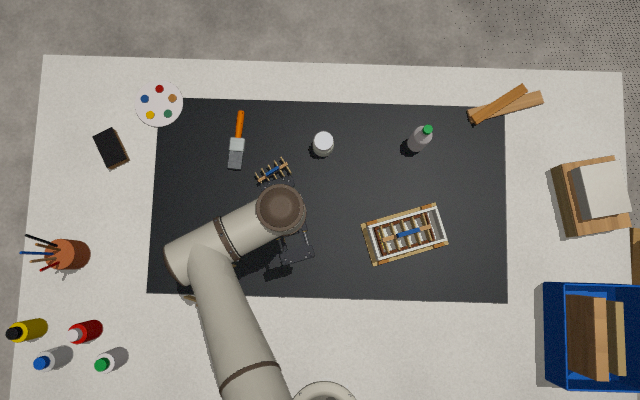

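The top view shows the comb seated squarely in the box at (405,233), with all five plates in slots. The jar (322,144), glue (420,138) and brush (238,140) have not moved, and the arm is clear.

```bash
python3 -c "
from station import r
print(r.finish_job())"
```

```text
the job is handed in; nothing more can be done
None
```

The comb is seated on the box floor with all five plates in their own slots, and it is released. I handed the job in at about 24 s of the 67 s allowed.

- **Pick and entry:** I took the middle-sized comb by its blue grip and lined it up with the slots using the wrist camera. The slots sit about 5.5 mm towards the leaf end from the box middle. The plates went in on the first try with no contact on the rail tops.
- **Pressing home:** I held the comb the whole way down past the spring leaf. The push was about 6 to 7 N while the plates slid. The highest force reading was about 15 N at the floor, under the 25 N limit.
- **Seating check:** After releasing, I touched the spine's leaf end with shut fingers, up to about 12 N. Contact came at z ≈ 0.070 m, the height expected when fully home, and the force then rose at the rubber pad's stiffness.
- **Last picture:** The top view shows all five plates in their slots, the comb square in the box and the arm clear. The jar, glue bottle and brush are where they started.
- **Checks that disagreed:**
  - Plate widths in one wrist picture hinted that the leaf end sat 1 to 2 mm high. That is within the picture's error, and the touch check ruled it out.
  - The top and wrist cameras differed by about 4 mm on the box's position, so I aligned by comb against slots in the wrist view.
- **Side view:** The arm blocked most of the box in the last side picture, so it confirms nothing.

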